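Release the left-hand clamp knob of a bead mill and take off its lid

ROBOT

A 6-joint arm with a two-finger parallel gripper is mounted at the origin on the work surface. World frame = base frame: x ahead of the robot, y to its left, z up, the work surface at z = 0. Lengths are in m, angles in rad, forces in N, time in s.
With the tool pointing down it reaches from about 0.325 to 0.775 m from the base axis. Payload 5.5 kg.
Tool frame: the origin (TCP) lies at the very end of the fingers, on their centre line; the grasp point (between the pads) lies 19 mm behind it; z points along the fingers, y is the line along which they close (so a half turn about z gives the same grasp; the last joint's range is limited). The gripper opens to 85 mm and grips with 20 to 120 N. Pads are 22 mm wide; open, the fingers measure 114 mm over their backs; the gripper's body (76 mm by 85 mm) begins 54 mm behind the grasp point. The pads swing forward as they close: fully open they stand 13 mm farther back than shut.
Start: joints at [1.177, 0.091, 1.231, -0, 1.82, -0.057], TCP at [0.198, 0.566, 0.195] pointing down, gripper open.
Joint ranges: [-2.87, 2.87], [-0.86, 2.18], [0.17, 2.46], [-1.51, 4.65], [0.06, 2.69], [-2.65, 2.65]. Speed limits (rad/s): [2.57, 2.57, 3.01, 3.14, 3.14, 3.14].

INTERFACE

Orientations are given as a unit quaternion [w, x, y, z].
In Python, from rig import manip, claw, solver, eyes, ticket, models, monitor gives the robot as it stands. The module is installed in compiled form; this text tells all that it offers. Calls block until the motion is done:
- manip.move_ptp(position, orientation): joint-space move of the TCP to a pose.
- manip.movel(position, rotation=None, v=0.15): straight line of the TCP; rotation=None keeps the orientation; v is the mean speed in m/s.
- manip.set_joints(angles): joint-space move.
- claw.let_go() and claw.grab(squeeze=None): open the fingers fully, or close them until they stop; squeeze is the grip in N (None keeps the last).
- manip.wait(seconds).
- solver.ik(position, orientation): joint angles nearest the present ones, or None.
- eyes.camera(name): name is "scene" or "top" or "wrist"; returns a dict with "frame" (400x640x3 uint8, red, green, blue), "K" (3x3 intrinsics, pixels), "cam_to_world" (4x4, takes a point from camera to world coordinates). Camera axes: x right, y up, looking along -z (the intrinsics and any distortion apply to the point x, -y, -z); pixel columns grow to the right and rows downward; lengths in m; the calibration is good to about 2 mm. A picture is of the moment at which its call begins. There is no depth.
A pose or a line that the arm cannot do raises manip.PlanningError and nothing moves.
- ticket.hand_in(): hands the job in; it is judged then, once.
Trained networks look in a picture, given as the dict that the camera call returned (one of the last four; its "shot" number tells which), for a name from the list of things; names that differ only in an ending like _2 or _b are one class to them, and where a whole thing is asked for, a point or a joint stands for the part that bears it (a point fixed in the world has none). Each returns a list of dicts, best first, with "p" (0 to 1); they miss things now and then, are a little off and sometimes report something else, mostly with a low value. They report only what shows in the picture. A call takes as long as a camera call. They do not tell look-alikes from the thing itself.
- models.look_for(label, picture): "box" ([left, top, right, bottom] in pixels, round what is visible of it).
- models.place_of(label, picture): "at" ([column, row] in pixels: a listed point, or the origin of a listed thing).
Readings, each from a call of its own:
- monitor.get_clock(): time.
- monitor.get_qpos(): joint angles.
- monitor.get_joint_vel(): joint speeds.
- monitor.get_tau(): joint torques, N m.
- monitor.get_tcp_pos(): TCP position.
- monitor.get_tool_rot(): TCP orientation.
- monitor.get_force(): force on the tool from outside, world axes, zero at the start.
- monitor.get_ft_torque(): the same for the moment, N m.
- monitor.get_finger_gap(): finger opening in m.
- monitor.get_finger_force(): force on a finger pad.
Only numpy, scipy, OpenCV 4.12 (cv2) and the standard library are available. Lean on these libraries where they do the work, as an engineer would, in place of code of your own. Each camera call takes 0.05 s, during which the arm holds its last target. There are 200 camera calls.

TASK

Open the bead mill: its clamp knob has a left-hand thread and safety dogs, so hold it pressed down with a steady 15 N or so, never much harder, and unscrew it clockwise, never tightening it or forcing it while the dogs hold it, until the white line engraved on the knob meets the white line on the lid; leave it there. Then lift the lid straight up by its blue handle without dragging it hard against the knob, and lay it gently, flat and right way up, in the middle of the green mat. Do not disturb the tube rack or the bottles.

Things in the scene. Friction and masses are not known exactly. Their poses are not given: they have to be found in the camera images.
- mill: white bead mill, 200 x 220 x 128 mm, fixed. Origin: centre of its underside on the bench. The lid lies in a shallow recess on top, its underside 120 mm above the bench; the recess rim ends at 128 mm, with 2 to 3 mm play round the lid. The knob's upright axis is 35 mm along the mill's +x from the origin.
- knob_grip (a point): captive black clamp knob: an upright bar 46 mm long (own y), 14 mm wide (own x), 30 mm tall, on a 13 mm stem. This point is on its axis, 10 mm below the bar's top, 20 mm above its underside, and moves with it. Unpressed at joint value 0, the bar's underside hovers 17 mm above the lid's top. +y points to the end with the engraved mark.
- knob_mark (a point): end of the engraved white line on top of the knob, 20 mm from the axis along the bar's +y, 30 mm above the bar's underside.
- knob (a joint): turn of the knob, rad, growing clockwise from above (clockwise unscrews). Starts at 0.2 to 0.55; its mark meets the lid's index mark at 2.2; stops dead at 2.42; below 0 it is being tightened. Clockwise, the thread lifts it 2.5 mm per rad. Friction torque about 0.12 N m; stays where left. Safety dogs block it at several places up to about 1.8 rad unless held pressed.
- lid_handle (a point): blue block handle on the clear lid: 24 mm (lid x) by 16 mm (lid y) by 36 mm tall. This point is on its centre line, 22 mm above the lid's top, 45 mm along the lid's -x from the lid's centre, so 80 mm from the knob's axis. Axes are the lid's, parallel to the mill's at the start.
- lid_under (a point): centre of the underside of the lid: a loose clear plate 150 x 180 x 6 mm (x, y, z), about 0.22 kg, blue edges. A slot 20 x 53 mm (x, y), centred 35 mm along its +x, lets the knob through only when the bar lies along lid y; the index mark is a white line beyond the slot's +y end. The lid must rise 65 mm to clear the knob.
- lid: the same lid; origin at the centre of its underside, z up.
- mat: green-grey mat on the bench, 220 x 240 x 4 mm, fixed; origin: centre of its underside. Its top is 4 mm above the bench.
- rack: blue tube rack, 70 x 170 mm, 54 mm tall with its red-capped tubes, loose; origin: centre of its underside. Leave alone.
- bottle_a: white buffer bottle, 58 mm across, 115 mm tall, loose; origin: centre of its underside. Leave alone.
- bottle_b: clear buffer bottle, 52 mm across, 100 mm tall, loose; origin: centre of its underside. Leave alone.
- clamp: the whole clamp, knob and threaded stem, as one solid; its origin is on the knob's axis, at the level of the unpressed bar's underside. It rises with the thread but does not turn with the knob; its axes mean nothing.
- press: the knob's bar as a solid (origin on the axis at the bar's underside, +y towards the mark). Pressing it down first takes up 0 to 7 mm of worn dead travel (differs each time, not visible, about 2 N), then a stiff spring of 2.5 N per mm. The dogs come free 3 mm into the spring, at about 11 N on the knob; over about 20 N damages it. Hold about 15 N by feel, giving way upwards as the thread lifts it.
- seat: hidden seat of the safety spring and dogs inside the mill, 143 mm above the bench when the knob's turn is 0; it rises with the thread and does not turn. Its contact force with the knob is the spring's push (the press on the knob less about 2 N), plus the dogs' push, 40 mm off the axis, when the knob is forced round against them (0.7 N m gives 18 N).
Things that resemble listed ones, but are neither listed nor needed, are in the scene too. Of the things like the lid, leave any that is brown or turquoise; of the rest the larger one is meant.

How it is judged:
By the outcome, as a careful person would: the job done as asked, in the order asked, and still so for the second after the job is handed in, with the robot touching nothing.
It also fails if it takes over 70 s, if anything falls off the work surface, if the arm or the gripper's body presses on something with over 40 N, if the wrist force passes 120 N, or if a joint passes its speed limit or range.

## Working session

There is one attempt and no reset: what is moved stays moved. The work goes in short steps, each a Python script; the robot and the scene stay as the last script left them, time stands still between calls to the robot, and variables do not carry over. Pictures are saved under pics/ and viewed, at most 13 in all, crops included, and the job is handed in when it is done.

```bash
mkdir -p pics; python3 - <<'E'
from rig import *
import cv2
for n in ["scene","top"]:
    c=eyes.camera(n); cv2.imwrite(f"pics/{n}0.png",c["frame"][:,:,::-1])
    print(n,c["K"].tolist(),c["cam_to_world"].round(3).tolist(),[k for k in c])
    for l in ["mill","knob_grip","knob_mark","lid_handle","lid_under","mat","rack","bottle_a","bottle_b"]:
        print(l,[(round(d["p"],2),[round(float(x),1) for x in d["at"]]) for d in models.place_of(l,c)][:4])
print(monitor.get_clock(),monitor.get_force(),monitor.get_tool_rot())
E
```

```text
scene [[410.4576048318137, 0.0, 316.6828757696126], [0.0, 410.4576048318137, 200.18730750007558], [0.0, 0.0, 1.0]] [[-0.225, -0.738, 0.636, 1.371], [0.974, -0.182, 0.134, 0.194], [0.017, 0.65, 0.76, 1.188], [0.0, 0.0, 0.0, 1.0]] ['frame', 'K', 'cam_to_world', 'shot']
mill [(0.69, [365.9, 248.6])]
knob_grip [(0.66, [371.0, 230.9]), (0.41, [370.3, 230.1])]
knob_mark [(0.59, [368.6, 223.1])]
lid_handle [(0.92, [376.5, 213.8]), (0.8, [354.7, 188.9]), (0.72, [427.2, 176.2])]
lid_under [(0.81, [366.5, 322.9]), (0.72, [352.2, 196.3]), (0.68, [367.0, 233.2]), (0.61, [413.6, 186.9])]
mat [(0.97, [260.3, 226.9])]
rack [(0.71, [301.8, 302.0])]
bottle_a [(0.69, [198.5, 204.9]), (0.58, [430.5, 258.8])]
bottle_b [(0.69, [198.5, 204.9]), (0.58, [430.5, 258.8])]
top [[440.590983500268, 0.0, 311.35878781430097], [0.0, 440.590983500268, 202.9845548888406], [0.0, 0.0, 1.0]] [[-0.135, 0.969, -0.208, 0.257], [-0.991, -0.133, 0.025, 0.013], [-0.004, 0.209, 0.978, 1.358], [0.0, 0.0, 0.0, 1.0]] ['frame', 'K', 'cam_to_world', 'shot']
mill []
knob_grip [(0.5, [227.8, 186.6])]
knob_mark [(0.47, [233.6, 193.5])]
lid_handle [(0.94, [277.9, 292.6]), (0.83, [230.4, 212.8]), (0.61, [231.0, 133.8]), (0.58, [189.1, 341.7])]
lid_under [(0.97, [201.6, 333.3]), (0.93, [232.3, 202.4]), (0.93, [222.4, 133.7]), (0.82, [280.6, 281.0])]
mat [(0.65, [358.0, 192.8]), (0.64, [444.8, 195.5])]
rack [(0.96, [285.5, 132.9]), (0.59, [176.2, 222.6])]
bottle_a [(0.61, [175.5, 222.7])]
bottle_b [(0.61, [175.5, 222.7])]
1.0 [0.59707526 0.24835973 0.35418197] [-1.71145864e-06  1.67611866e-01  9.85853063e-01  2.35185577e-06]
```

View pics/scene0.png

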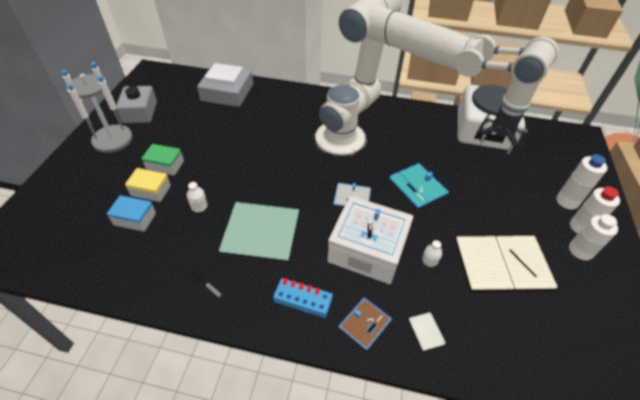

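View pics/top0.png

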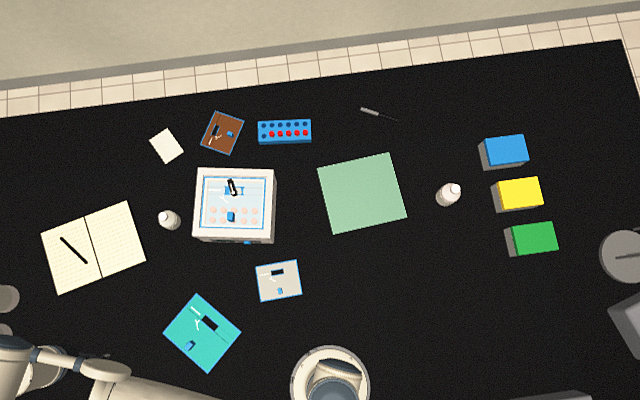

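The scene and top views agree. The mill with the wanted lid is around top (234,205), with the handle at (230,213) and the knob at (231,187). The mat is at (362,193). The brown, turquoise and small grey lids are look-alikes. Next I'll triangulate and look from the wrist.

```bash
cat > h.py <<'E'
from rig import *
import numpy as np, cv2
from scipy.spatial.transform import Rotation as R
def px2w(c,uv,z):
    K=c["K"];T=np.array(c["cam_to_world"])
    d=np.linalg.inv(K)@[uv[0],uv[1],1]; d=T[:3,:3]@(d*[1,-1,-1]); o=T[:3,3]
    return o+d*(z-o[2])/d[2]
def w2px(c,p):
    T=np.array(c["cam_to_world"]); q=T[:3,:3].T@(np.array(p)-T[:3,3]); q=q*[1,-1,-1]; q=c["K"]@q; return q[:2]/q[2]
def quat(yaw):  # tool down, tool y axis along world direction yaw (mod pi)
    # tool z=-Z ; y=(cos,sin,0); x=y x z
    y=np.array([np.cos(yaw),np.sin(yaw),0]); z=np.array([0,0,-1.]); x=np.cross(y,z)
    return R.from_matrix(np.c_[x,y,z]).as_quat(scalar_first=True)
def yaw_now():
    m=R.from_quat(monitor.get_tool_rot(),scalar_first=True).as_matrix(); return np.arctan2(m[1,1],m[0,1])
Z=dict(knob_grip=.1643,knob_mark=.1743,lid_handle=.148,lid_under=.120,mat=0,mill=0,rack=0,bottle_a=0)
def see(name,labels):
    c=eyes.camera(name)
    for l in labels:
        for d in models.place_of(l,c)[:4]:
            print(name,l,round(d["p"],2),np.round(d["at"],1),px2w(c,d["at"],Z[l]).round(4)[:2])
    return c
E
python3 - <<'E'
from h import *
for n in ["scene","top"]: see(n,["knob_grip","knob_mark","lid_handle","lid_under","mat","rack","mill","bottle_a"])
c=eyes.camera("wrist"); T=c["cam_to_world"]
m=R.from_quat(monitor.get_tool_rot(),scalar_first=True).as_matrix()
print("cam in tool",(m.T@(T[:3,3]-monitor.get_tcp_pos())).round(3),(m.T@T[:3,:3]).round(3).tolist(),c["K"].tolist())
c=eyes.camera("top")
print([px2w(c,p,.004).round(3)[:2] for p in [(317,168),(389,153),(407,217),(332,234)]])
print([px2w(c,p,.128).round(3)[:2] for p in [(198,167),(276,169),(274,236),(193,235)]])
E
```

```text
scene knob_grip 0.39 [368.7 230.6] [0.5957 0.198 ]
scene knob_grip 0.24 [372.1 230.5] [0.5928 0.2082]
scene knob_mark 0.52 [369.8 223.4] [0.5749 0.1972]
scene lid_handle 0.83 [355.4 187.8] [0.4135 0.1272]
scene lid_handle 0.77 [429.6 178.1] [0.3049 0.3737]
scene lid_handle 0.67 [377. 213.] [0.5063 0.2141]
scene lid_under 0.9 [417.9 186.7] [0.3291 0.3401]
scene lid_under 0.75 [364.9 323.4] [0.8764 0.2335]
scene lid_under 0.72 [349.6 197.6] [0.4378 0.1135]
scene lid_under 0.57 [372.2 228. ] [0.549  0.2077]
scene mat 0.56 [260.1 228.1] [ 0.5531 -0.1828]
scene rack 0.93 [304.3 303.5] [0.8003 0.0431]
scene rack 0.62 [378.5 212.9] [0.3814 0.2223]
scene mill 0.7 [368.4 252.4] [0.5638 0.2111]
scene bottle_a 0.96 [200.1 204.9] [ 0.5033 -0.4345]
scene bottle_a 0.52 [429.2 257.4] [0.5347 0.4168]
top knob_grip 0.27 [234.4 192.1] [0.5701 0.1907]
top knob_mark 0.64 [234.  193.9] [0.5625 0.1908]
top lid_handle 0.78 [280.9 292.5] [0.2806 0.0966]
top lid_handle 0.64 [189.6 344.1] [0.1811 0.3508]
top lid_handle 0.63 [230.9 134.6] [0.7469 0.1862]
top lid_handle 0.56 [231.4 210.8] [0.5219 0.2068]
top lid_under 0.89 [203.4 335.5] [0.1965 0.3199]
top lid_under 0.88 [233.  203.9] [0.5475 0.2048]
top lid_under 0.71 [278.  280.3] [0.3151 0.1025]
top lid_under 0.63 [220.8 134.5] [0.7626 0.2199]
top mat 0.71 [360.3 194.5] [ 0.5511 -0.1789]
top rack 0.83 [286.6 132.2] [0.7902 0.0263]
top bottle_a 0.85 [175.  223.3] [0.5387 0.4091]
top bottle_a 0.65 [445.2 201.4] [ 0.4926 -0.4403]
cam in tool [ 0.082 -0.    -0.18 ] [[0.001, 0.947, 0.321], [1.0, -0.001, -0.0], [0.0, 0.321, -0.947]] [[328.52084567476544, 0.0, 315.18779248647115], [0.0, 328.52084567476544, 202.24033934222456], [0.0, 0.0, 1.0]]
[array([ 0.655, -0.055]), array([ 0.673, -0.292]), array([ 0.459, -0.311]), array([ 0.438, -0.072])]
[array([0.669, 0.294]), array([0.632, 0.07 ]), array([0.438, 0.098]), array([0.472, 0.324])]
```

```bash
python3 - <<'E'
from h import *
print(yaw_now(), monitor.get_qpos().round(2))
for y in [1.6,-0.15,-1.54,2.99]: 
    print(y,[np.round(solver.ik([.588,.195,.165],quat(y)),2) if solver.ik([.588,.195,.165],quat(y)) is not None else None])
manip.move_ptp([.555,.2,.32],quat(1.63))
print(monitor.get_qpos().round(2),monitor.get_clock())
c=see("wrist",["knob_grip","knob_mark","lid_handle","lid_under"])
cv2.imwrite("pics/w1.png",c["frame"][:,:,::-1])
E
```

```text
1.2340448603994676 [ 1.18  0.09  1.23 -0.    1.82 -0.06]
1.6 [array([ 0.27,  0.14,  1.23, -0.  ,  1.77, -1.33])]
-0.15 [array([ 0.27,  0.14,  1.23, -0.  ,  1.77,  0.42])]
-1.54 [array([ 0.27,  0.14,  1.23, -0.  ,  1.77,  1.81])]
2.99 [None]
[ 0.29  0.13  0.96  0.    2.05 -1.34] 3.9083
wrist knob_grip 0.75 [309.7 204.9] [0.5896 0.1964]
wrist knob_mark 0.64 [458.4 150.9] [0.5204 0.3405]
wrist knob_mark 0.63 [303.1 187.9] [0.568  0.1885]
wrist lid_handle 0.85 [327.9 126.5] [0.5073 0.2106]
wrist lid_handle 0.82 [310.3 294.4] [0.7132 0.2038]
wrist lid_under 0.78 [319.7 161.7] [0.5508 0.2053]
wrist lid_under 0.6 [325.6 297.4] [0.7358 0.2254]
```

View pics/w1.png

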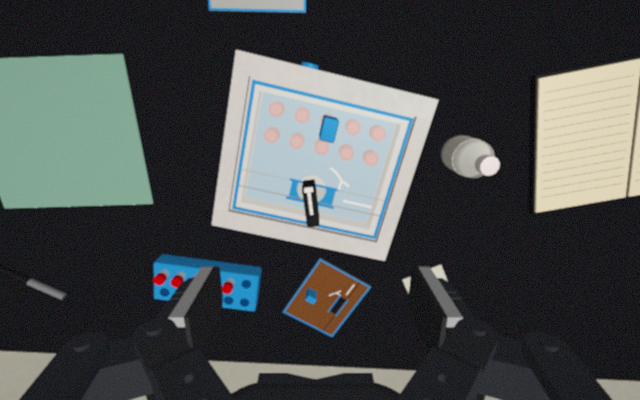

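The wrist view shows the knob bar from (308,181) to (314,226), with its marked end towards the robot. The lid's index line is at (357,204) and the handle at (329,128). I'll zoom in for the bar angle.

```bash
python3 - <<'E'
import cv2
i=cv2.imread("pics/w1.png")[165:240,270:370]
cv2.imwrite("pics/w1c.png",cv2.resize(i,None,fx=8,fy=8,interpolation=cv2.INTER_CUBIC))
E
```

```text
(no output)
```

View pics/w1c.png

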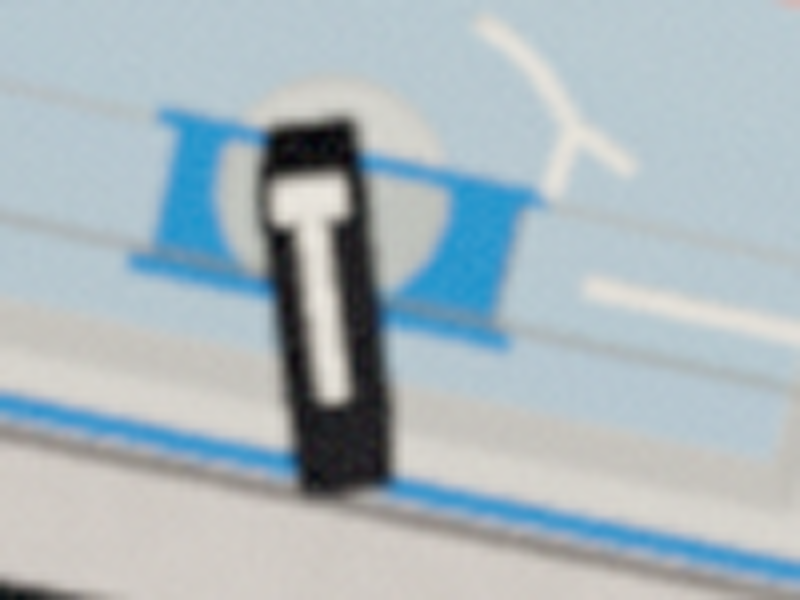

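```bash
cat >> h.py <<'E'
def p8(x,y): return (270+x/8-.4375,165+y/8-.4375)
E
python3 - <<'E'
from h import *
c=eyes.camera("wrist")
f=lambda uv,z: px2w(c,uv,z)[:2]
a=f(p8(310,183),.174);b=f(p8(333,402),.174)
print("bar mark",a,b,np.linalg.norm(a-b),"yaw",np.arctan2(*(a-b)[::-1]))
a2=f(p8(307,180),.174);b2=f(p8(345,490),.174);print("bar",(a2+b2)/2,np.linalg.norm(a2-b2),np.arctan2(*(a2-b2)[::-1]))
i0=f(p8(585,288),.126);i1=f(p8(800,337),.126);print("index yaw",np.arctan2(*(i1-i0)[::-1]))
e0=f(p8(0,408),.126);e1=f(p8(800,570),.126);print("lid edge",np.arctan2(*(e1-e0)[::-1]))
m=[f(p,.128) for p in [(236,50),(438,99),(386,261),(211,225)]]; print("rim",np.round(m,4), np.mean(m,0))
print(np.arctan2(*(m[1]-m[0])[::-1]),np.arctan2(*(m[2]-m[3])[::-1]), np.linalg.norm(m[1]-m[0]))
# slot blue corners at lid top
s=[f(p8(*p),.126) for p in [(160,112),(545,198),(510,345),(130,262)]];print("slot",np.mean(s,0),np.linalg.norm(s[1]-s[0]),np.linalg.norm(s[3]-s[0]))
E
```

```text
bar mark [0.56746122 0.19363225] [0.59741317 0.19831755] 0.030316197647154507 yaw -2.986422832139062
bar [0.58849844 0.1969351 ] 0.043467871593359644 -2.97003061092054
index yaw 1.3976393458189649
lid edge 1.4164232926888405
rim [[0.438  0.1109]
 [0.4731 0.3278]
 [0.6719 0.2973]
 [0.6357 0.0773]] [0.55466356 0.20332666]
1.4104224962569973 1.4081616353701611 0.21975226646409152
slot [0.58839468 0.19786999] 0.0582061742279594 0.023633143025336766
```

The mill's yaw, rim and knob centre all agree, and the knob reads about 0.31 rad, which is in range. Now I'll grip it.

```bash
python3 - <<'E'
from h import *
p=lambda s:print(s,monitor.get_clock(),monitor.get_force().round(2),monitor.get_ft_torque().round(3),monitor.get_tcp_pos().round(4),round(monitor.get_finger_gap(),4),np.round(monitor.get_finger_force(),1))
y=1.732
manip.move_ptp([.5888,.1974,.22],quat(y)); p("above")
see("wrist",["knob_grip","knob_mark"])
manip.movel([.5888,.1974,.147],v=.08); p("down")
claw.grab(20); p("grab20")
manip.wait(.1);p("w")
E
```

```text
above 4.7083 [ 0.78 -0.21  0.32] [-0.005 -0.034 -0.028] [0.5884 0.1974 0.2203] 0.085 0.0
wrist knob_grip 0.75 [314.2 208.1] [0.5911 0.1963]
wrist knob_grip 0.62 [349.8 101.6] [0.5105 0.2081]
wrist knob_mark 0.85 [312.7 180.9] [0.5675 0.1915]
down 5.9167 [ 0.19  0.28 -0.22] [0.023 0.027 0.038] [0.5892 0.1975 0.1479] 0.0854 0.0
grab20 6.6833 [-0.63 -0.27  0.02] [-0.014 -0.033  0.   ] [0.5888 0.1974 0.147 ] -0.0002 0.0
w 6.7833 [-0.31 -0.19  0.37] [ 0.029 -0.022 -0.051] [0.5888 0.1974 0.147 ] -0.0 0.0
```

```bash
python3 - <<'E'
from h import *
c=eyes.camera("wrist"); s=eyes.camera("scene")
sc=cv2.resize(s["frame"][170:290,310:450],None,fx=3.3,fy=3.3,interpolation=cv2.INTER_CUBIC)
w=c["frame"][100:400,150:500]
H=400
o=np.hstack([cv2.resize(w,(400,H)),cv2.resize(sc,(390,H))])
cv2.imwrite("pics/g1.png",o[:,:,::-1])
E
```

```text
(no output)
```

View pics/g1.png

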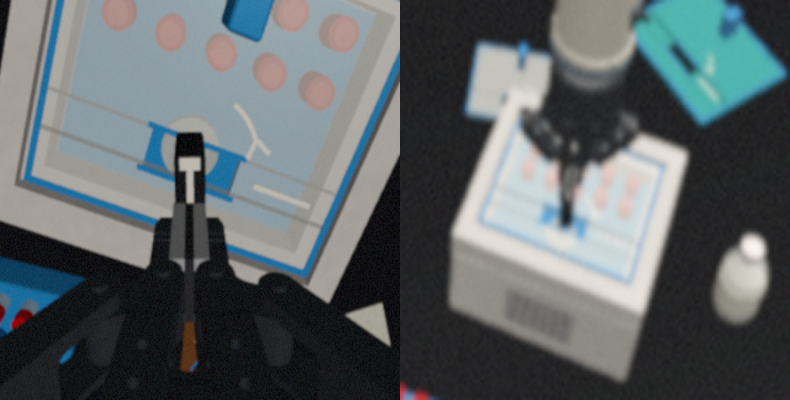

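Closing reached zero gap with no contact, and the fingertips look shorter than the stated TCP. I'll check where the TCP projects in the pictures.

```bash
python3 - <<'E'
from h import *
t=monitor.get_tcp_pos()
print(t, monitor.get_tool_rot().round(3), monitor.get_qpos().round(3), monitor.get_finger_gap())
def mk(c,sc,x0,x1,y0,y1):
    im=cv2.resize(c["frame"][y0:y1,x0:x1],None,fx=sc,fy=sc,interpolation=cv2.INTER_CUBIC)[:,:,::-1].copy()
    for dz,col in [(0,(0,0,255)),(.019,(0,255,255)),(.045,(0,255,0)),(.073,(255,0,255))]:
        u=(w2px(c,t+[0,0,dz])-[x0,y0]+.5)*sc
        cv2.circle(im,tuple(int(v) for v in u),3,col,1)
    return im
s=eyes.camera("scene");w=eyes.camera("wrist");tp=eyes.camera("top")
a=mk(s,5,340,400,180,260); b=mk(w,2,215,415,180,380)
cv2.imwrite("pics/g2.png",np.hstack([a,b]))
E
```

```text
[0.58881226 0.19739534 0.14698224] [-0.    -0.081  0.997  0.   ] [ 0.269  0.143  1.259  0.     1.739 -1.463] 0.00028846861661542544
```

View pics/g2.png

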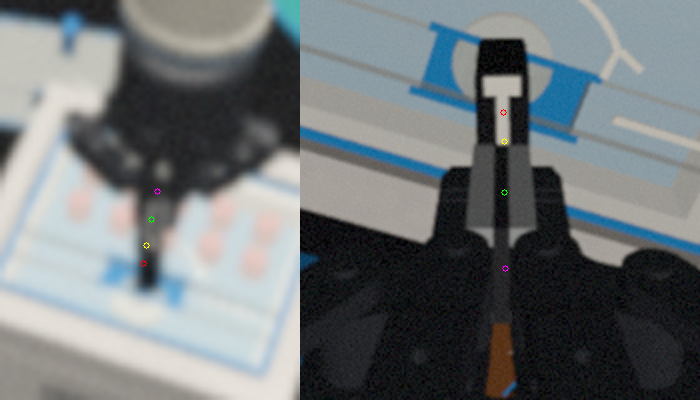

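```bash
cat >> h.py <<'E'
def st(s): print(s,round(monitor.get_clock(),2),monitor.get_force().round(2),monitor.get_ft_torque().round(3),monitor.get_tcp_pos().round(4),round(monitor.get_finger_gap(),4),np.round(monitor.get_finger_force(),1))
E
python3 - <<'E'
from h import *
# closed descent: find true finger-tip height on bar top by touch
z=.147
while z>.128:
    z-=.0015; manip.movel([.5888,.1974,z],v=.03)
    f=np.mean([monitor.get_force()[2] for _ in range(3)])
    print(round(z,4),round(f,2),round(monitor.get_clock(),2))
    if f>1.3: break
st("x")
E
```

```text
0.1455 0.07 7.28
0.144 -0.22 7.53
0.1425 0.3 7.78
0.141 0.41 8.03
0.1395 -0.38 8.28
0.138 0.07 8.53
0.1365 1.71 8.78
x 8.78 [ 0.43 -0.2   1.71] [-0.024  0.012 -0.047] [0.589  0.1974 0.137 ] -0.0003 0.9
```

The touch test puts the real fingertips about 37 mm short of the reported TCP, which matches both pictures. I'll use that offset from here on.

```bash
echo 'D=.037' >> h.py; python3 - <<'E'
from h import *
manip.movel([.5888,.1974,.142],v=.1); claw.let_go()
z=.142
for z in [.132,.122,.113]:
    manip.movel([.5888,.1974,z],v=.08)
    f=monitor.get_force()
    if abs(f[2])>3: st("contact");break
else:
    st("down"); claw.grab(20); st("grab")
E
```

```text
down 10.62 [ 0.23  0.38 -0.22] [-0.001 -0.022 -0.055] [0.5884 0.1973 0.112 ] 0.0854 0.0
grab 11.28 [-0.91  1.23  0.98] [0.21  0.056 0.132] [0.5888 0.1979 0.1133] 0.0132 24.7
```

```bash
python3 - <<'E'
from h import *
claw.grab(60); st("60")
z=monitor.get_tcp_pos()[2]; z=.113
for i in range(26):
    f=np.mean([monitor.get_force()[2] for _ in range(4)])
    print(round(z,4),round(f,2),end=" | ")
    if f>14: break
    z-=.001 if f<10 else min(.001,(15-f)/2500*.8+.0001)
    manip.movel([.5888,.1974,z],v=.02)
st("end")
E
```

```text
60 11.49 [0.35 2.36 1.78] [0.359 0.098 0.164] [0.5888 0.1978 0.1133] 0.013 63.5
0.113 1.78 | 0.112 3.9 | 0.111 6.33 | 0.11 7.41 | 0.109 7.75 | 0.108 9.53 | 0.107 8.72 | 0.106 9.45 | 0.105 9.62 | 0.104 13.0 | 0.1033 12.3 | 0.1023 13.95 | 0.1019 13.78 | 0.1014 13.21 | 0.1007 14.43 | end 14.99 [-6.56  3.47 14.43] [0.179 1.13  0.1  ] [0.5891 0.1978 0.1042] 0.0127 65.7
```

```bash
python3 - <<'E'
from h import *
manip.wait(.2); st("a"); manip.wait(.2); st("b")
q=monitor.get_qpos(); m=R.from_quat(monitor.get_tool_rot(),scalar_first=True).as_matrix(); print(m[:,2].round(4),yaw_now())
c=see("wrist",["knob_grip","knob_mark"])
s=eyes.camera("scene")
b=cv2.resize(c["frame"][150:350,215:415],None,fx=2,fy=2)
a=cv2.resize(s["frame"][180:260,340:400],None,fx=5,fy=5,interpolation=cv2.INTER_CUBIC)
cv2.imwrite("pics/g3.png",np.hstack([a,b])[:,:,::-1])
E
```

```text
a 15.19 [-6.74  1.79 14.94] [0.226 1.221 0.131] [0.5891 0.1978 0.1042] 0.0127 65.7
b 15.39 [-6.9   2.75 15.26] [0.403 1.051 0.16 ] [0.589  0.1978 0.1042] 0.0128 65.6
[ 0.0029  0.0013 -1.    ] 1.7323299381626611
wrist knob_mark 0.78 [312.  253.2] [0.5647 0.1918]
```

View pics/g3.png

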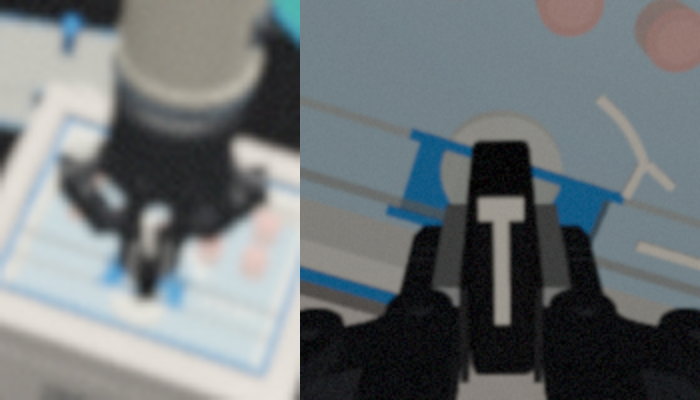

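```bash
cat > turn.py <<'E'
from h import *
import json,sys
def avg(n=4):
    a=[np.r_[monitor.get_force(),monitor.get_ft_torque()] for _ in range(n)]; return np.mean(a,0)
def run(s,yaw_end,step,nmax=100):
    x,y,z,yaw=s
    for i in range(nmax):
        f=avg()
        print(round(monitor.get_clock(),2),"yaw %.3f act %.3f z %.4f"%(yaw,yaw_now(),z),f.round(2)[[0,1,2,5]])
        if abs(f[5])>.45 or f[2]>19 or f[2]<8: print("STOP");break
        if yaw<=yaw_end+1e-4: break
        d=min(step,yaw-yaw_end); 
        if f[2]<12.5: d=0     # restore press before turning on
        yaw-=d
        z+=.0025*d+np.clip((f[2]-15)/1500*.6,-.001,.001)
        x+=np.clip(f[0]*1e-4,-5e-4,5e-4); y+=np.clip(f[1]*1e-4,-5e-4,5e-4)
        manip.movel([x,y,z],quat(yaw),v=.02)
    s=[x,y,z,yaw]; json.dump(list(map(float,s)),open("s.json","w")); st("end"); return s
E
python3 - <<'E'
from turn import *
s=run([.5888,.1974,.1007,1.732],1.732-.2,.05,6)
E
```

```text
15.59 yaw 1.732 act 1.732 z 0.1007 [-5.81  2.42 15.61  0.09]
15.84 yaw 1.682 act 1.682 z 0.1011 [-4.28  1.38 15.59 -0.05]
16.09 yaw 1.632 act 1.631 z 0.1014 [-2.92  0.2  14.42 -0.03]
16.34 yaw 1.582 act 1.581 z 0.1013 [-1.640e+00  1.460e+00  1.364e+01 -1.000e-02]
16.59 yaw 1.532 act 1.531 z 0.1009 [-1.52  0.6  14.92  0.  ]
end 16.59 [-1.52  0.6  14.92] [-0.048  0.546  0.001] [0.5891 0.1976 0.1048] 0.0127 65.6
```

```bash
python3 - <<'E'
from turn import *
s=run(json.load(open("s.json")),1.1,.08)
see("wrist",["knob_mark"])
if s[3]<1.11: s=run(s,-.08,.09)
E
```

```text
16.59 yaw 1.532 act 1.531 z 0.1009 [-1.52  0.6  14.92  0.  ]
16.84 yaw 1.452 act 1.451 z 0.1011 [-1.26  0.54 14.32 -0.04]
17.09 yaw 1.372 act 1.370 z 0.1010 [-0.39 -0.21 15.81 -0.05]
17.34 yaw 1.292 act 1.290 z 0.1015 [-0.04  0.23 14.55 -0.04]
17.59 yaw 1.212 act 1.210 z 0.1015 [-1.38 -0.59 14.29 -0.09]
17.84 yaw 1.132 act 1.130 z 0.1015 [-3.34 -1.63 14.92 -0.05]
18.09 yaw 1.100 act 1.099 z 0.1015 [ 1.21 -0.19 14.41  0.05]
end 18.09 [ 1.21 -0.19 14.41] [-0.145  0.101  0.052] [0.589  0.1973 0.1056] 0.0128 65.5
wrist knob_mark 0.82 [312.5 252.5] [0.5665 0.2071]
18.19 yaw 1.100 act 1.099 z 0.1015 [-1.90e-01  1.00e-02  1.45e+01  2.00e-02]
18.44 yaw 1.010 act 1.008 z 0.1015 [ 1.27  0.28 15.1  -0.05]
18.69 yaw 0.920 act 0.918 z 0.1018 [-0.35 -0.45 13.25 -0.09]
18.94 yaw 0.830 act 0.828 z 0.1013 [-0.22 -0.81 14.87 -0.05]
19.19 yaw 0.740 act 0.738 z 0.1015 [-0.85 -0.48 14.42 -0.07]
19.44 yaw 0.650 act 0.648 z 0.1015 [-0.7  -0.96 13.68 -0.08]
19.69 yaw 0.560 act 0.558 z 0.1012 [ 0.   -0.41 15.35 -0.05]
19.94 yaw 0.470 act 0.468 z 0.1016 [-1.09 -1.27 15.24 -0.1 ]
20.19 yaw 0.380 act 0.378 z 0.1019 [-2.43  1.04 15.19 -0.05]
20.44 yaw 0.290 act 0.288 z 0.1022 [ 0.28 -0.37 14.78 -0.06]
20.69 yaw 0.200 act 0.198 z 0.1023 [ 0.44 -2.09 12.95 -0.06]
20.94 yaw 0.110 act 0.108 z 0.1017 [-1.01  0.48 14.42 -0.02]
21.19 yaw 0.020 act 0.018 z 0.1017 [-0.58 -0.   14.52 -0.07]
21.44 yaw -0.070 act -0.072 z 0.1018 [-1.390e+00 -5.200e-01  1.526e+01 -1.000e-02]
21.69 yaw -0.080 act -0.081 z 0.1019 [-0.04 -0.58 15.75  0.11]
end 21.69 [-0.04 -0.58 15.75] [0.16  0.2   0.112] [0.5879 0.1967 0.1059] 0.0127 65.6
```

```bash
python3 - <<'E'
from turn import *
s=run(json.load(open("s.json")),-.162,.05)
c=see("wrist",["knob_mark"])
cv2.imwrite("pics/a1raw.png",c["frame"][:,:,::-1]); np.savez("a1.npz",**{k:c[k] for k in["K","cam_to_world"]})
cv2.imwrite("pics/a1.png",cv2.resize(c["frame"][100:300,215:415],None,fx=3,fy=3,interpolation=cv2.INTER_CUBIC)[:,:,::-1])
E
```

```text
21.69 yaw -0.080 act -0.081 z 0.1019 [-0.04 -0.58 15.75  0.11]
21.94 yaw -0.130 act -0.131 z 0.1023 [-3.400e-01  1.800e-01  1.358e+01 -1.000e-02]
22.19 yaw -0.162 act -0.163 z 0.1018 [-0.16 -1.8  15.34  0.05]
end 22.19 [-0.16 -1.8  15.34] [0.185 0.291 0.049] [0.5879 0.1968 0.1058] 0.0125 65.6
wrist knob_mark 0.96 [312.7 251.7] [0.5915 0.2211]
```

View pics/a1.png

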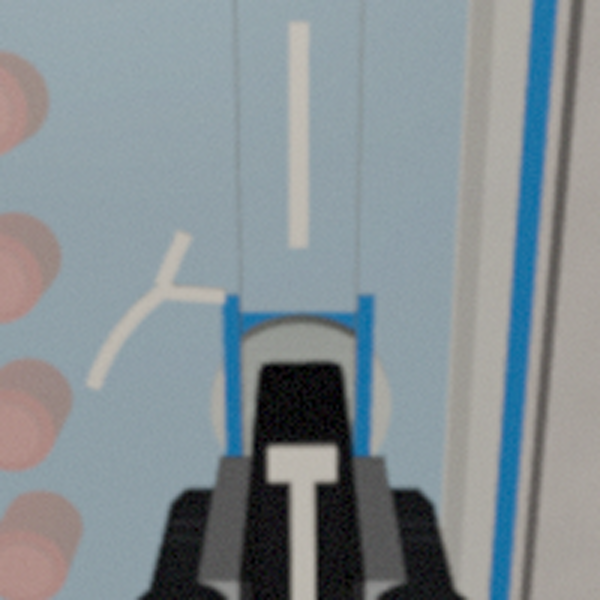

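The knob mark line, at column 302 in the crop, is collinear with the lid's index line at column 298, and the bar is centred in the slot. Now I'll ease off the press, release, and move over to the handle.

```bash
python3 - <<'E'
from turn import *
x,y,z,yaw=json.load(open("s.json"))
for i in range(25):
    f=avg()
    if f[2]<1.2: break
    z+=np.clip(f[2]/1500*.5,.0004,.002); manip.movel([x,y,z],quat(yaw),v=.03)
st("relieved"); claw.let_go(); st("open")
manip.movel([x,y,.20],v=.2)
manip.move_ptp([.51,.210,.20],quat(yaw)); st("over")
c=see("wrist",["knob_mark","lid_handle","lid_under"])
cv2.imwrite("pics/a2.png",c["frame"][:,:,::-1])
print(solver.ik([.556,-.182,-.012],quat(.08)),solver.ik([.51,.21,.1],quat(-.162)),solver.ik([.51,.21,.22],quat(-.162)))
E
```

```text
relieved 25.04 [7.42 1.29 0.95] [ 0.249 -1.005  0.071] [0.5876 0.1967 0.1145] 0.0126 63.7
open 25.74 [-0.09  0.16  1.16] [-0.     0.005  0.001] [0.5859 0.1972 0.1145] 0.0852 0.0
over 26.73 [ 1.07 -0.76 -0.44] [ 0.023 -0.002 -0.007] [0.5087 0.21   0.1981] 0.0853 0.0
wrist knob_mark 0.63 [438.8 195.3] [0.5917 0.2148]
wrist lid_handle 0.86 [591.6 130.3] [0.7058 0.2354]
wrist lid_handle 0.85 [313.1 203.6] [0.5085 0.2132]
wrist lid_handle 0.85 [155.6 277.5] [0.3735 0.1712]
wrist lid_under 0.82 [183.8 260. ] [0.3855 0.1697]
wrist lid_under 0.72 [370.9 192.8] [0.5551 0.2054]
wrist lid_under 0.64 [15.3 83. ] [0.3044 0.3317]
wrist lid_under 0.55 [592.   96.8] [0.7257 0.2539]
[-3.74494653e-01  1.10104886e-01  1.57936789e+00 -4.44089210e-16
  1.45211987e+00 -4.54494653e-01] [ 3.28922727e-01 -3.73889651e-02  1.52886183e+00 -4.44089210e-16
  1.65011979e+00  4.90922727e-01] [ 3.28922727e-01 -3.30273316e-02  1.31248632e+00 -4.44089210e-16
  1.86213367e+00  4.90922727e-01]
```

View pics/a2.png

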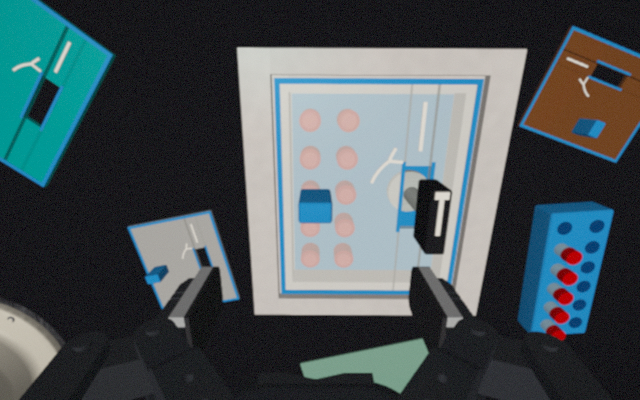

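The knob stayed aligned, with the mark at columns 438–440 parallel to the index line at 422. The handle is at (315,206). I'll grip it next.

```bash
python3 - <<'E'
from turn import *
q=quat(-.162)
manip.movel([.509,.2105,.15],q,v=.15)
manip.movel([.509,.2105,.103],v=.06); st("down")
claw.grab(20); st("20"); claw.grab(60); st("60")
x,y,z=.509,.2105,.103
for i in range(8):
    z+=.0025; manip.movel([x,y,z],q,v=.03); f=avg(); print(round(z,4),f.round(2))
    if np.hypot(f[0],f[1])>5 or f[2]<-6: break
st("l")
json.dump([x,y,z],open("l.json","w"))
E
```

```text
down 28.34 [ 1.11  0.38 -0.21] [ 0.005  0.028 -0.033] [0.5093 0.2106 0.1035] 0.0858 0.0
20 28.93 [-0.8   0.57  1.46] [-0.001  0.081 -0.002] [0.5091 0.2105 0.1032] 0.0235 21.6
60 29.14 [0.42 0.74 1.88] [-0.031  0.065 -0.05 ] [0.5091 0.2106 0.1034] 0.0226 59.6
0.1055 [-0.4   0.5  -1.95 -0.04  0.1  -0.02]
0.108 [-0.45  0.56 -1.34 -0.01  0.06 -0.01]
0.1105 [-0.26  1.09 -2.61  0.03  0.11  0.04]
0.113 [ 0.24  0.04 -2.78 -0.03  0.07 -0.  ]
0.1155 [-0.98  0.79 -0.84 -0.    0.08  0.06]
0.118 [-0.25  0.36 -0.8  -0.02  0.   -0.03]
0.1205 [ 0.53 -0.34 -1.79 -0.05  0.12  0.04]
0.123 [-0.53  0.18 -2.43  0.01  0.07  0.01]
l 31.14 [-0.53  0.18 -2.43] [0.009 0.071 0.007] [0.5091 0.2105 0.1233] 0.0228 59.1
```

```bash
python3 - <<'E'
from turn import *
q=quat(-.162); x,y,z=json.load(open("l.json"))
while z<.184:
    z+=.008; manip.movel([x,y,z],q,v=.05); f=avg(2)
    if np.hypot(f[0],f[1])>5 or f[2]<-6: print("drag",f);break
else:
    manip.movel([x,y,.215],q,v=.1); st("up")
    c=eyes.camera("top"); hsv=cv2.cvtColor(c["frame"],cv2.COLOR_RGB2HSV); 
    m=cv2.inRange(hsv,(60,40,80),(90,160,255)); m[:, :300]=0; m[:,430:]=0
    cn=max(cv2.findContours(m,cv2.RETR_EXTERNAL,cv2.CHAIN_APPROX_NONE)[0],key=cv2.contourArea)
    b=cv2.boxPoints(cv2.minAreaRect(cn)); W=np.array([px2w(c,p+.0,.004)[:2] for p in b]); print(b.round(1).tolist(),W.round(4).tolist(),W.mean(0),cv2.contourArea(cn))
    e=W-np.roll(W,1,0); print(np.linalg.norm(e,axis=1),np.arctan2(e[:,1],e[:,0]))
    see("wrist",["lid_under"]); see("scene",["mat"])
E
```

```text
up 34.04 [ 0.19  0.45 -1.84] [ 0.031  0.037 -0.008] [0.5092 0.2106 0.2153] 0.0225 59.0
[[316.20001220703125, 167.6999969482422], [391.5, 150.3000030517578], [407.0, 217.3000030517578], [331.6000061035156, 234.6999969482422]] [[0.6565, -0.0525], [0.6811, -0.3012], [0.4583, -0.311], [0.4362, -0.0702]] [ 0.55803617 -0.18372503] 5046.5
[0.22106153 0.24989996 0.22307541 0.24177495] [ 0.08018217 -1.47212405 -3.09771996  1.66236772]
wrist lid_under 0.97 [400.1 248.8] [0.5785 0.142 ]
wrist lid_under 0.93 [580.5  96.8] [0.7304 0.2532]
wrist lid_under 0.72 [187.7 253.2] [0.3828 0.1691]
wrist lid_under 0.71 [28.6 82.6] [0.3017 0.3336]
scene mat 0.7 [259.6 227.8] [ 0.5522 -0.185 ]
```

```bash
python3 - <<'E'
from turn import *
q=quat(.085); X,Y=.511,-.187
manip.movel([X,Y,.215],q,v=.2); st("over mat")
manip.movel([X,Y,.03],q,v=.1)
manip.movel([X,Y,-.004],q,v=.06); st("low"); 
z=-.004
for i in range(16):
    z-=.001; manip.movel([X,Y,z],q,v=.02); f=avg(3); print(round(z,4),f[2].round(2),f[4].round(2),end=" | ")
    if f[2]>1.2: break
st("touch"); json.dump([X,Y,z],open("l.json","w"))
c=eyes.camera("top"); d=eyes.camera("wrist")
a=cv2.resize(c["frame"][130:260,290:440],(460,400)); 
cv2.imwrite("pics/m1.png",np.hstack([a,cv2.resize(d["frame"][50:350,160:415],(340,400))])[:,:,::-1])
E
```

```text
over mat 36.43 [ 0.2   1.29 -1.61] [-0.031  0.055 -0.014] [ 0.5111 -0.1864  0.2151] 0.0225 59.1
low 39.15 [-0.07 -0.45 -1.97] [-0.055  0.048  0.012] [ 0.5111 -0.187  -0.004 ] 0.0229 59.1
-0.005 -2.45 0.03 | -0.006 -1.58 0.05 | -0.007 -1.37 0.08 | -0.008 -2.43 0.07 | -0.009 -1.83 0.03 | -0.01 -1.27 0.05 | -0.011 -1.69 -0.0 | -0.012 -1.68 0.03 | -0.013 -0.12 0.07 | -0.014 4.64 0.6 | touch 41.65 [-3.35  2.44  4.64] [0.216 0.6   0.001] [ 0.5113 -0.1871 -0.0127] 0.0228 60.1
```

View pics/m1.png

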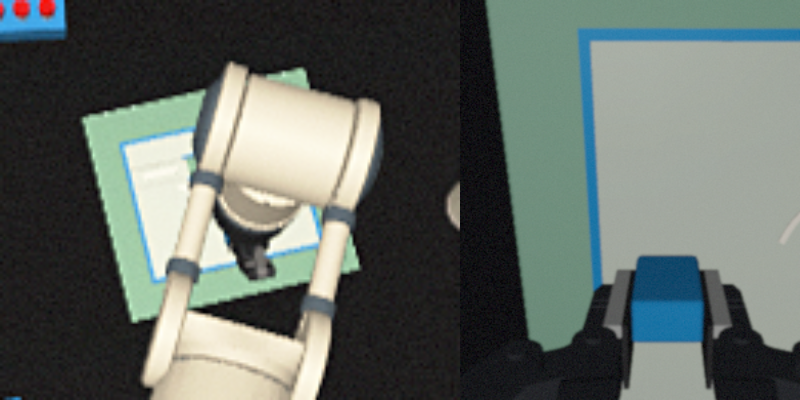

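The lid is touching the mat at the expected height, with margins on all visible sides. I'll release, retreat and check the centring.

```bash
python3 - <<'E'
from turn import *
X,Y,z=json.load(open("l.json"))
manip.movel([X,Y,-.0132],v=.02); st("ease"); claw.let_go(); st("open")
manip.movel([X,Y,.12],v=.12); manip.move_ptp([.40,.02,.25],quat(.085)); st("away")
c=eyes.camera("top"); 
cv2.imwrite("pics/f1.png",np.hstack([cv2.resize(c["frame"][130:260,300:430],(400,400)),cv2.resize(c["frame"][140:260,175:295],(400,400))])[:,:,::-1])
Z["lid_under"]=.004
for d in models.place_of("lid_under",c): print(d["p"],px2w(c,d["at"],.004).round(4))
hsv=cv2.cvtColor(c["frame"],cv2.COLOR_RGB2HSV); m=cv2.inRange(hsv,(98,120,80),(118,255,255)); m[:, :318]=0;m[:,406:]=0;m[:155]=0;m[234:]=0
b=cv2.boxPoints(cv2.minAreaRect(cv2.findNonZero(m))); W=np.array([px2w(c,p,.010)[:2] for p in b]); print(W.round(4).tolist(),W.mean(0))
E
```

```text
ease 42.0 [-0.6   0.77  3.41] [ 0.139  0.289 -0.002] [ 0.5112 -0.1871 -0.0126] 0.0227 59.8
open 42.63 [-0.77 -0.31  0.59] [ 0.024  0.002 -0.039] [ 0.511  -0.187  -0.0133] 0.0853 0.0
away 44.93 [-0.72 -0.64  0.2 ] [0.024 0.061 0.052] [0.4002 0.0195 0.2488] 0.0851 0.0
0.79 [ 0.5526 -0.1755  0.004 ]
0.74 [0.1942 0.3504 0.004 ]
0.71 [0.8083 0.2516 0.004 ]
0.62 [0.314  0.1068 0.004 ]
[[0.6222, -0.0874], [0.6387, -0.2719], [0.4878, -0.278], [0.4725, -0.0975]] [ 0.5552685  -0.18368866]
```

View pics/f1.png

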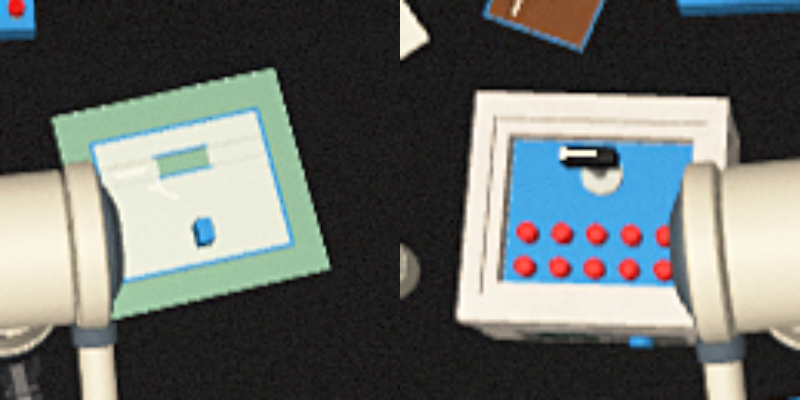

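The lid lies flat and centred on the mat: its centre is (0.555, -0.184) and the mat's is (0.557, -0.183). The knob was left at its mark, and the robot is clear of everything.

```bash
python3 -c "
from rig import *
print(ticket.hand_in())"
```

```text
the job is handed in; nothing more can be done
None
```

I unscrewed the knob to the lid's index mark, holding it pressed at about 15 N (never above about 16 N), lifted the lid off without dragging it on the knob, laid it flat and right way up within about 2 mm of the middle of the green mat, and handed the job in at about 45 s.

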